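# Dress a printing block in its chase

## Task

The printing block lies ready in the iron chase on the imposing stone; dress it loosely for locking up, without shifting it: seen from the robot's side and following the chase's sides, lay the short wide wooden furniture flat in the gap to the block's left (between it and the long sticks already there), the long narrow furniture in the gap on its near side, the short steel quoin in the gap to its right and the long quoin in the gap on its far side, each lengthwise along the block's edge and centred on it. Last of all, rest the planer gently on top of the block, centred and lengthwise along the block's longer side. Leave the quoin key, mallet and ink tin where they are.

Things in the scene. Friction and masses are not known exactly. Their poses are not given: they have to be found in the camera images.
- chase: Dark iron frame fixed flat on the stone; bars 19 mm wide, 16 mm high; opening 127 (x) by 203 mm (y), stone inside. Origin mid-opening at stone level; x to its far bar, y to its left bar (turned up to 0.18 rad). Two long wooden sticks 16 mm high, part of it, fill the 51 mm next to its left bar: the free opening runs in y from -101.5 to +50.7 mm, in x from -63.5 to +63.5 mm.
- block_centre (a point): Printing block lying loose in the chase: aluminium mount, dark plate, raised copper-coloured sailing boat; 48 (x) by 64 (y) by 23 mm high, 200 g. Point at its centre, half-way up; z up, x and y as the chase's within 0.04 rad. Free gaps round it, within 3 mm: 41 mm near (-x), 38 mm far (+x), 50 mm left (+y), 38 mm right (-y).
- short_furniture_centre (a point): Short wide pale wooden furniture (spacing block), 34 (x) by 40 (y) by 16 mm high, 22 g; best gripped over its 40 mm length. Starts loose in the galley, an open aluminium tray 300 x 256 mm beside the chase (left or right), floor 2 mm above the stone, walls 14 mm high on its far, left and right sides. Point at its centre, half-way up; z up, y along its length, x across.
- long_furniture_centre (a point): Long narrow pale wooden furniture, 25 (x) by 64 (y) by 16 mm high, 22 g; best gripped over its 64 mm length. Starts in the galley, where six things lie in mixed places, lengths roughly along y, centres about 90 mm apart in x and 110 mm in y. Point at its centre, half-way up; z up, y along its length, x across.
- short_quoin_centre (a point): Short steel quoin with one round key socket on top, 22 (x) by 40 (y) by 16 mm high, 110 g; rigid, best gripped over its 40 mm length. Starts in the galley. Point at its centre, half-way up; z up, y along its length, x across.
- long_quoin_centre (a point): Long steel quoin with two round key sockets on top, 22 (x) by 64 (y) by 16 mm high, 140 g; rigid, best gripped over its 64 mm length. Starts in the galley. Point at its centre, half-way up; z up, y along its length, x across.
- planer_centre (a point): Planer: pale maple block with a thin dark leather pad on top, 60 mm (x) by 90 mm (y) by 40 mm high, about 160 g; gripped over its 60 mm width. It overhangs the block by some 6 mm in x and 13 mm in y; its underside then stands 23 mm above the stone, above the 16 mm high pieces. Starts in the galley. Point at its centre, half-way up; z up, y along its length, x across.
- key: Bystander: T-handled steel quoin key lying in the galley, 82 mm along y, handle 54 mm along x, 10 mm thick. Origin under the middle of its shaft.
- mallet: Bystander: wooden mallet lying beyond the chase and galley, along y, 300 mm long; head 60 x 95 x 55 mm high. Origin at stone level, 100 mm from the middle of the head along the handle.
- tin: Bystander: ink tin, white with a steel lid, standing beyond the chase and galley, 85 mm across, 57 mm high. Origin under its centre.

How it is judged:
On the way, in this order (a step that is already met when the one before it is completed fails the run):
1. the two furniture pieces and the two quoins lie in their gaps round the block (x of short_furniture_centre in the frame of block_centre between -0.014 and 0.014 m and y of short_furniture_centre in the frame of block_centre between 0.044 and 0.076 m and height (world z) of each of short_furniture_centre, long_furniture_centre, short_quoin_centre, long_quoin_centre below 0.012 m and angle between each of short_furniture_centre, long_furniture_centre, short_quoin_centre, long_quoin_centre's own z axis and vertical below 0.1 rad and angle between the y axis of each of short_furniture_centre, short_quoin_centre and the x axis of block_centre, either way round below 0.25 rad and x of long_furniture_centre in the frame of block_centre between -0.062 and -0.03 m and y of long_furniture_centre in the frame of block_centre between -0.014 and 0.014 m and angle between the y axis of each of long_furniture_centre, long_quoin_centre and the y axis of block_centre, either way round below 0.25 rad and x of short_quoin_centre in the frame of block_centre between -0.014 and 0.014 m and y of short_quoin_centre in the frame of block_centre between -0.068 and -0.036 m and x of long_quoin_centre in the frame of block_centre between 0.028 and 0.06 m and y of long_quoin_centre in the frame of block_centre between -0.014 and 0.014 m), for 0.2 s.
2. the planer lies on top of the block (horizontal distance between planer_centre and block_centre below 0.012 m and height (world z) of planer_centre between 0.04 and 0.047 m and angle between planer_centre's own z axis and vertical below 0.08 rad and angle between the y axis of planer_centre and the y axis of block_centre, either way round below 0.25 rad), for 0.2 s.
At the end, for the whole second after the job is handed in: Short furniture left, long furniture near, short quoin right, long quoin far: flat in their gaps, along the block's edge within 0.25 rad, centred within 14 mm; planer level on the block within 12 mm and 0.25 rad, lengthwise; block within 8 mm of its start; all at rest (all of step 1 and all of step 2 and distance of block_centre from where it was at the start of the episode below 0.008 m and linear speed of each of short_furniture, long_furniture, short_quoin, long_quoin, planer, block below 0.02 m/s); the robot touches nothing.
It fails at once if the key is shifted by more than 25 mm (distance of key from where it was at the start of the episode above 0.025 m).
It fails at once if the mallet is shifted by more than 25 mm (distance of mallet from where it was at the start of the episode above 0.025 m).
It fails at once if the tin is shifted by more than 25 mm (distance of tin from where it was at the start of the episode above 0.025 m).
It fails at once if the planer is dropped or slammed on the block (faster than 0.5 m/s just above it) or pressed on it with over 60 N (contact force between planer and block above 60 N or (horizontal distance between planer_centre and block_centre below 0.04 m and height (world z) of planer_centre below 0.055 m and linear speed of planer above 0.5 m/s)).
It also fails if it takes over 141 s, if anything falls off the work surface, if the arm or the gripper's body presses on something with over 40 N, if the wrist force passes 120 N, or if a joint passes its speed limit or range.

## Robot

A 6-joint arm with a two-finger parallel gripper is mounted at the origin on the work surface. World frame = base frame: x ahead of the robot, y to its left, z up, the work surface at z = 0. Lengths are in m, angles in rad, forces in N, time in s.
With the tool pointing down it reaches from about 0.3 to 0.875 m from the base axis. Payload 6.4 kg.
Tool frame: the origin (TCP) lies between the finger pads; the fingertips stand 25 mm ahead of it and the grasp point (between the pads) lies 6 mm ahead of it; z points along the fingers, y is the line along which they close (so a half turn about z gives the same grasp; the last joint's range is limited). The gripper opens to 85 mm and grips with 20 to 120 N. Pads are 22 mm wide; open, the fingers measure 114 mm over their backs; the gripper's body (76 mm by 85 mm) begins 54 mm behind the grasp point. The pads swing forward as they close: fully open they stand 13 mm farther back than shut.
Start: joints at [-1.367, 0.181, 1.607, -0, 1.354, -0.206], TCP at [0.229, -0.527, 0.256] pointing down, gripper open.
Joint ranges: [-2.99, 2.99], [-0.89, 2.07], [0.3, 2.58], [-1.14, 4.28], [0, 2.63], [-3.12, 3.12]. Speed limits (rad/s): [2.57, 2.57, 3.01, 3.14, 3.14, 3.14].

## Interface

Orientations are given as a unit quaternion [w, x, y, z].
In Python, from bench import ctrl gives the robot as it stands.
- The arm moves only by the tool servo_tool, never from a script. Its argument "series" is text: rows parted by semicolons, each of 7 numbers parted by spaces: the gripper command: -1 is fully open, 1 is shut, values between are in proportion, then the shift along the tool's x, y, z in m, then the turn, a rotation vector about the tool's x, y, z in degrees. A call has 1 to 12 rows; each row is the pose to reach, as a shift and turn from the pose commanded when the call began, along the tool's axes at that moment; what a row does not reach only later rows make up. A row lasts 1/12 s, in which the tool goes at most 41.7 mm and 7.16 degrees, less where a joint would pass 70% of its speed; a pose out of reach is approached as far as the arm can. A call with a gripper value outside its range is refused whole. The fingers move at their own pace and stop on an object; the grip force is fixed at half the most. Time passes only in rows, so rows that repeat a pose let the fingers close. It gives the time, the measured TCP pose, the force, the opening and the grip force at its end, in the units of the state.
- ctrl.get_obs(): the state, without advancing time (a new reading comes with each control period).
- ctrl.camera(name): name is "scene" or "side" or "wrist"; returns a dict with "img" (420x560x3 uint8, red, green, blue), "z_map" (420x560 float32, m along the optical axis (not along the pixel's ray), 0 where there is no reading), "fovy" (degrees; the focal length in pixels is half the picture's height over the tangent of half this angle, whatever the lens; pixels are square), "cx", "cy" (the principal point, pixels), "extrinsics" (4x4, takes a point from camera to world coordinates); the wrist camera has in their place "T_tool_cam" (4x4, takes a point from camera to tool coordinates, whose origin is the TCP and whose axes are the flange's). Camera axes: x right, y down, z forward; pixel columns grow to the right and rows downward; lengths in m; the calibration is good to about 2 mm. A picture is of the moment at which its call begins: read the wrist's pose just before it.
- ctrl.hand_in(): hands the job in; it is judged then, once.
The state is a dict: "time_s": time; "q": joint angles; "dq": joint speeds; "joint_efforts": joint torques, N m; "eef_pos": TCP position; "eef_rot": TCP orientation; "wrist_force": force on the tool from outside, world axes, zero at the start; "torque": the same for the moment, N m; "opening": opening from 0.0 (shut) to 1.0 (fully open); "grasp_force": force on a finger pad.
Only numpy, scipy, OpenCV 4.12 (cv2) and the standard library are available. Lean on these libraries where they do the work, as an engineer would, in place of code of your own. Each camera call takes 0.05 s, during which the arm holds its last target. There are 200 camera calls.

## Working session

There is one attempt and no reset: what is moved stays moved. The work goes in short steps, Python scripts to look and compute and a tool call to move; the robot and the scene stay as the last step left them, time stands still between calls to the robot, and variables do not carry over. Pictures are saved under pics/ and viewed, at most 14 in all, crops included, and the job is handed in when it is done.

Besides the shell and the picture viewer there is one more tool, called after "Call:" by a JSON object that holds its "method" and its "body". servo_tool: Moves the arm, as the interface text tells. Its arguments: {"type":"object","properties":{"series":{"type":"string"}},"required":["series"]}

```bash
mkdir -p pics; ls; cat > h.py <<'E'
import numpy as np, cv2
from bench import ctrl
from scipy.spatial.transform import Rotation as R
def cam(name):
    o=ctrl.get_obs(); c=ctrl.camera(name)
    f=210/np.tan(np.radians(c["fovy"])/2)
    if name=="wrist":
        q=o["eef_rot"]; T=np.eye(4); T[:3,:3]=R.from_quat([q[1],q[2],q[3],q[0]]).as_matrix(); T[:3,3]=o["eef_pos"]
        E=T@c["T_tool_cam"]
    else: E=c["extrinsics"]
    return dict(img=c["img"],z=c["z_map"],f=f,cx=c["cx"],cy=c["cy"],E=np.array(E))
def cloud(c):
    v,u=np.mgrid[:420,:560]; z=c["z"]
    P=np.stack([(u-c["cx"])/c["f"]*z,(v-c["cy"])/c["f"]*z,z],-1)
    return P@c["E"][:3,:3].T+c["E"][:3,3]
def save(c,n): cv2.imwrite("pics/"+n,cv2.cvtColor(c["img"],cv2.COLOR_RGB2BGR))
E
python3 - <<'E'
from h import *
print(ctrl.get_obs())
ims=[]
for n in ["scene","side","wrist"]:
    c=cam(n); save(c,n+"0.png"); print(n,c["f"],c["E"].round(3).tolist(),(c["z"]>0).mean())
    np.savez(n+"0.npz",**c)
E
```

```text
pics
{'time_s': 0.0, 'q': array([-1.36726943e+00,  1.81558451e-01,  1.60801824e+00, -1.72492128e-07,
        1.35379641e+00, -2.06300432e-01]), 'dq': array([ 0.00049381, -0.00025443, -0.00122038,  0.00051756, -0.0001694 ,
       -0.00026623]), 'joint_efforts': array([ 1.39482170e-03, -4.44868326e+01, -3.51340806e+01, -2.21854420e-04,
        9.07221751e-03,  2.19787346e-06]), 'eef_pos': array([ 0.22901884, -0.5268624 ,  0.25536938]), 'eef_rot': array([-8.90226694e-04,  9.79078164e-01,  2.03482568e-01,  1.15033210e-06]), 'wrist_force': array([-0.96987622, -0.00153129,  0.16097024]), 'torque': array([ 0.04464057,  0.02035656, -0.02516552]), 'grasp_force': 0.0, 'opening': 0.995159037691219}
scene 536.1559302376606 [[0.527, 0.513, -0.677, 1.347], [0.85, -0.307, 0.429, -0.445], [0.012, -0.801, -0.598, 0.695], [0.0, 0.0, 0.0, 1.0]] 0.9959183673469387
side 380.21269377762883 [[-0.912, -0.254, 0.323, 0.345], [-0.41, 0.597, -0.69, 0.598], [-0.017, -0.761, -0.648, 0.598], [0.0, 0.0, 0.0, 1.0]] 0.996109693877551
wrist 304.58222867408847 [[0.399, -0.877, -0.267, 0.298], [-0.917, -0.382, -0.115, -0.497], [-0.001, 0.291, -0.957, 0.373], [0.0, 0.0, 0.0, 1.0]] 0.9961139455782313
```

View pics/scene0.png

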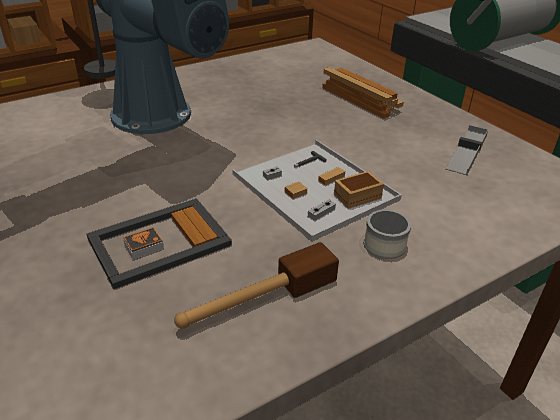

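View pics/side0.png

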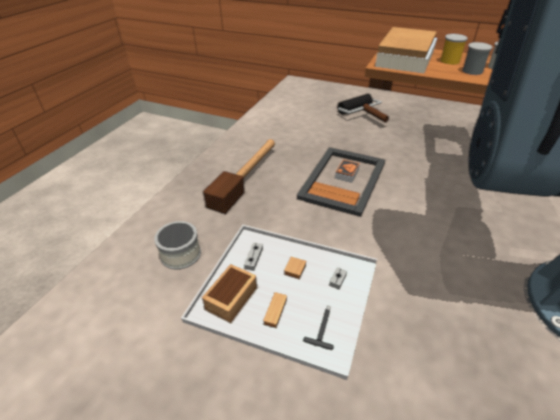

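The scene view shows the chase at about (160,240) and the galley at about (317,188), on the robot's left. The side view shows the galley pieces: long quoin (254,255), short furniture (295,267), short quoin (338,277), planer (230,292), long furniture (275,308) and key (320,330).

```bash
cat >> h.py <<'E'
def blobs(c,zlo,zhi,box,minpix=30,k=0):
    """clusters of points with zlo<z<zhi in the world box; rect fit in world mm"""
    P=cloud(c); m=((P[...,2]>zlo)&(P[...,2]<zhi)&(P[...,0]>box[0])&(P[...,0]<box[1])&(P[...,1]>box[2])&(P[...,1]<box[3])&(c["z"]>0)).astype(np.uint8)
    if k: m=cv2.morphologyEx(m,cv2.MORPH_OPEN,np.ones((k,k),np.uint8))
    n,l,s,_=cv2.connectedComponentsWithStats(m); out=[]
    for i in range(1,n):
        if s[i,4]<minpix: continue
        Q=P[l==i]; r=rect(Q[:,:2]*1000)
        print("px(%d,%d) n%d c(%.1f,%.1f) long%.1f short%.1f yawlong %.3f zmed %.1f rgb %s"%(*(np.argwhere(l==i).mean(0)[::-1]),s[i,4],*r,np.median(Q[:,2])*1000,c["img"][l==i].mean(0).astype(int)))
def rect(p):
    (x,y),(w,h),a=cv2.minAreaRect(p.astype(np.float32)); a=np.radians(a)
    if w<h: w,h,a=h,w,a+np.pi/2
    a=(a+np.pi/2)%np.pi-np.pi/2   # heading of long side, -90..90 deg
    return x,y,w,h,a if a>-0.8 else a+np.pi
E
python3 - <<'E'
from h import *
for n in ["side","scene"]:
    c=dict(np.load(n+"0.npz")); P=cloud(c)
    print(n); blobs(c,0.0085,0.1,(0.2,1,-0.6,0.6),40)
    print("floor z near chase",np.median(P[...,2][(abs(P[...,2])<.02)&(P[...,0]>.3)&(P[...,0]<.8)&(abs(P[...,1])<.5)]))
E
```

```text
side
px(360,108) n548 c(581.1,-552.8) long180.8 short93.5 yawlong -0.070 zmed 33.5 rgb [73 62 55]
px(231,182) n1607 c(772.8,-101.8) long301.3 short60.7 yawlong 1.539 zmed 39.9 rgb [104  73  50]
px(339,184) n2194 c(536.8,-192.2) long246.4 short165.4 yawlong 1.564 zmed 16.1 rgb [111  92  76]
px(346,169) n349 c(535.0,-224.4) long68.1 short47.5 yawlong 1.546 zmed 22.0 rgb [138 106  88]
px(176,242) n1608 c(773.4,191.3) long84.4 short83.9 yawlong 1.583 zmed 57.5 rgb [115 113 107]
px(266,297) n1306 c(532.7,188.7) long300.6 short258.8 yawlong 0.062 zmed 13.4 rgb [170 168 164]
px(252,255) n311 c(624.8,142.7) long65.6 short23.2 yawlong 1.735 zmed 18.3 rgb [159 158 153]
px(294,266) n329 c(534.1,137.2) long41.3 short34.2 yawlong 1.613 zmed 18.1 rgb [199 154 108]
px(229,292) n1914 c(616.9,248.3) long90.8 short61.5 yawlong 1.487 zmed 42.5 rgb [133  97  66]
px(337,277) n238 c(447.7,128.1) long42.0 short22.3 yawlong 1.496 zmed 18.0 rgb [160 159 154]
px(274,308) n494 c(529.1,241.9) long64.3 short25.3 yawlong 1.692 zmed 18.2 rgb [211 168 118]
px(320,332) n359 c(448.0,240.9) long85.3 short49.7 yawlong 
[... 433 characters left out ...]
[96 93 89]
px(331,174) n236 c(530.2,238.0) long66.6 short28.8 yawlong 1.688 zmed 16.8 rgb [135 101  61]
px(295,188) n219 c(536.3,133.8) long40.6 short39.7 yawlong 1.628 zmed 17.1 rgb [132  98  58]
px(164,238) n3818 c(537.1,-194.3) long244.0 short171.5 yawlong 1.550 zmed 15.4 rgb [76 63 49]
px(321,208) n268 c(625.4,139.8) long66.4 short25.8 yawlong 1.752 zmed 17.2 rgb [101  99  94]
px(386,231) n1700 c(775.2,187.6) long86.4 short83.7 yawlong -0.609 zmed 55.7 rgb [85 82 76]
px(142,241) n715 c(536.2,-226.9) long64.3 short54.2 yawlong 1.549 zmed 21.2 rgb [99 76 59]
px(274,281) n3752 c(778.3,-108.7) long305.9 short63.3 yawlong 1.567 zmed 38.0 rgb [90 61 34]
floor z near chase 6.168333798900472e-05
```

View pics/wrist0.png

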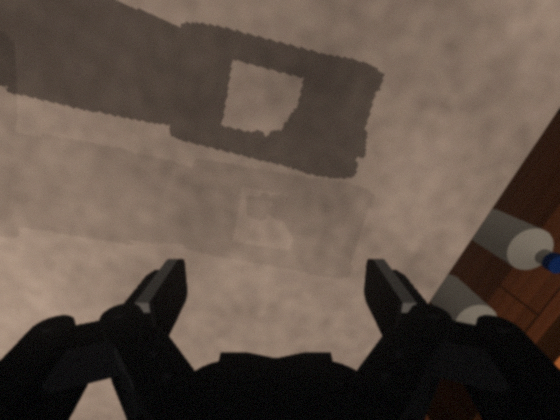

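```bash
cat >> h.py <<'E'
def go(x,y,z,th):
    """print tool-axes shift (m) and turn (deg) to TCP x,y,z (m) with tool-x heading th (rad), tool down"""
    o=ctrl.get_obs(); q=o["eef_rot"]; M=R.from_quat([q[1],q[2],q[3],q[0]])
    T=R.from_matrix(np.array([[np.cos(th),np.sin(th),0],[np.sin(th),-np.cos(th),0],[0,0,-1]]))
    print("t%.1f shift"%o["time_s"],M.inv().apply(np.array([x,y,z])-o["eef_pos"]).round(4),"turn",np.degrees((M.inv()*T).as_rotvec()).round(1),"pos",o["eef_pos"].round(4))
E
python3 - <<'E'
from h import *
go(.57,-.2,.28,0)
E
```

```text
t0.1 shift [ 0.443  -0.1641 -0.0241] turn [-0.1 -0.  23.5] pos [ 0.229  -0.527   0.2556]
```

Call:
{"method": "servo_tool", "body": {"series": "-0.65 0.443 -0.164 -0.024 -0.1 0 23.5; -0.65 0.443 -0.164 -0.024 -0.1 0 23.5; -0.65 0.443 -0.164 -0.024 -0.1 0 23.5; -0.65 0.443 -0.164 -0.024 -0.1 0 23.5; -0.65 0.443 -0.164 -0.024 -0.1 0 23.5; -0.65 0.443 -0.164 -0.024 -0.1 0 23.5; -0.65 0.443 -0.164 -0.024 -0.1 0 23.5; -0.65 0.443 -0.164 -0.024 -0.1 0 23.5; -0.65 0.443 -0.164 -0.024 -0.1 0 23.5; -0.65 0.443 -0.164 -0.024 -0.1 0 23.5; -0.65 0.443 -0.164 -0.024 -0.1 0 23.5; -0.65 0.443 -0.164 -0.024 -0.1 0 23.5"}}

```text
time_s: 1.15
eef_pos: [0.5726, -0.1968, 0.2803]
eef_rot: [0.0, 1.0, 0.001, 0.001]
wrist_force: [0.1, 0.1, 0.9]
opening: 0.828
grasp_force: 0.0
```

Call:
{"method": "servo_tool", "body": {"series": "-0.65 0 0 0 0 0 0; -0.65 0 0 0 0 0 0; -0.65 0 0 0 0 0 0; -0.65 0 0 0 0 0 0"}}

```text
time_s: 1.48
eef_pos: [0.5692, -0.2015, 0.28]
eef_rot: [0.001, 1.0, -0.001, -0.0]
wrist_force: [1.1, -0.9, -0.3]
opening: 0.825
grasp_force: 0.0
```

```bash
python3 - <<'E'
from h import *
go(.57,.19,.3,0.05)
c=cam("wrist"); save(c,"w1.png"); np.savez("w1.npz",**c)
B=(.4,.7,-.4,-.02)
print("block"); blobs(c,.0205,.04,B,60)
print("chase"); blobs(c,.012,.0205,B,200)
E
```

```text
t1.5 shift [ 1.000e-04 -3.915e-01 -2.070e-02] turn [ 0.1  0.  -3. ] pos [ 0.5692 -0.2015  0.28  ]
block
px(294,202) n1644 c(534.2,-226.4) long61.0 short47.8 yawlong 1.558 zmed 22.6 rgb [102  74  55]
chase
px(252,193) n11415 c(535.0,-194.6) long241.4 short165.3 yawlong 1.563 zmed 16.2 rgb [76 58 47]
```

View pics/w1.png

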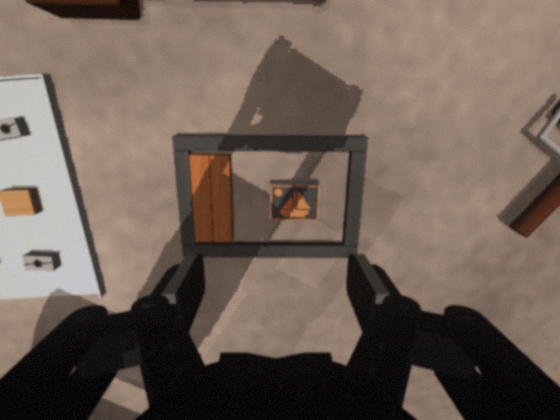

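The wrist view shows the chase around (270,195) with the block at (294,202). The gaps are clear, and the positions agree with the fixed cameras to about 2 mm.

Call:
{"method": "servo_tool", "body": {"series": "-0.65 0 -0.392 -0.04 0.1 0 -3; -0.65 0 -0.392 -0.04 0.1 0 -3; -0.65 0 -0.392 -0.04 0.1 0 -3; -0.65 0 -0.392 -0.04 0.1 0 -3; -0.65 0 -0.392 -0.04 0.1 0 -3; -0.65 0 -0.392 -0.04 0.1 0 -3; -0.65 0 -0.392 -0.04 0.1 0 -3; -0.65 0 -0.392 -0.04 0.1 0 -3; -0.65 0 -0.392 -0.04 0.1 0 -3; -0.65 0 -0.392 -0.04 0.1 0 -3; -0.65 0 -0.392 -0.04 0.1 0 -3; -0.65 0 -0.392 -0.04 0.1 0 -3"}}

```text
time_s: 2.53
eef_pos: [0.5701, 0.1914, 0.3197]
eef_rot: [0.0, 1.0, 0.026, 0.0]
wrist_force: [0.4, 0.1, -0.0]
opening: 0.826
grasp_force: 0.0
```

Call:
{"method": "servo_tool", "body": {"series": "-0.65 0 0 0 0 0 0; -0.65 0 0 0 0 0 0; -0.65 0 0 0 0 0 0; -0.65 0 0 0 0 0 0"}}

```text
time_s: 2.87
eef_pos: [0.5704, 0.1902, 0.3195]
eef_rot: [0.0, 1.0, 0.025, 0.0]
wrist_force: [-0.3, 0.6, 0.7]
opening: 0.824
grasp_force: 0.0
```

```bash
python3 - <<'E'
from h import *
c=cam("wrist"); save(c,"w2.png"); np.savez("w2.npz",**c)
B=(.36,.7,0.05,.35)
blobs(c,.0165,.025,B,100,3); blobs(c,.03,.06,B,100)
print("key");blobs(c,.007,.013,B,150,3)
go(.53,.24,.12,0.12)
E
```

```text
px(314,132) n784 c(623.7,140.8) long64.0 short22.0 yawlong 1.744 zmed 18.4 rgb [82 78 74]
px(312,197) n636 c(532.9,134.9) long39.8 short34.4 yawlong 1.612 zmed 18.4 rgb [115  83  56]
px(239,197) n736 c(528.0,239.6) long63.7 short25.1 yawlong 1.685 zmed 18.4 rgb [160 127  85]
px(313,252) n342 c(446.6,126.2) long39.6 short22.3 yawlong 1.535 zmed 18.5 rgb [68 64 60]
px(232,134) n3410 c(615.7,246.7) long90.3 short60.3 yawlong 1.483 zmed 42.9 rgb [94 65 45]
key
px(221,252) n209 c(436.5,263.8) long52.4 short18.6 yawlong 0.136 zmed 11.3 rgb [65 63 62]
t2.9 shift [-0.0379 -0.0515  0.1996] turn [ 0. -0. -4.] pos [0.5704 0.1905 0.3196]
```

View pics/w2.png

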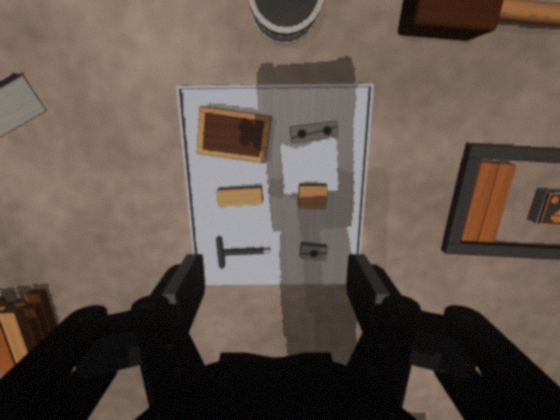

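The galley pieces lie in two columns: planer (235,133), long quoin (314,132), long furniture (239,197), short furniture (312,197), short quoin (313,252) and key (240,251). Next I'll check from the depth map how far the fingertips reach at this opening.

```bash
python3 - <<'E'
from h import *
c=dict(np.load("w2.npz")); P=cloud(c)
m=(P[...,2]>.2)&(c["z"]>0)
Q=P[m]; t=np.array([.5704,.1903]); d=(Q[:,:2]-t); th=.05
y=d@[np.sin(th),-np.cos(th)]; x=d@[np.cos(th),np.sin(th)]; z=.3195-Q[:,2]
for s in (1,-1):
    k=(y*s>.02)&(y*s<.07); kk=k&(z>z[k].max()-.004)
    print(s,"tip z",np.sort(z[k])[-20:].round(4)[::5],"y",y[kk].min(),y[kk].max(),"x",x[kk].min(),x[kk].max())
    k2=k&(z>-.01); print("lower 35mm: y",y[k2].min(),y[k2].max(),"x",x[k2].min(),x[k2].max())
E
```

```text
1 tip z [0.0157 0.0162 0.0164 0.0168] y 0.03467959738439293 0.04131426231116347 x -0.010104721130897838 0.011140651951186633
lower 35mm: y 0.03425751357922559 0.048776651595567974 x -0.010880590657868046 0.012712035244911324
-1 tip z [0.0157 0.0162 0.0165 0.0169] y -0.03581174274369944 -0.035243563955495036 x -0.008753293337020417 0.011082236791555795
lower 35mm: y -0.049379762201482776 -0.03502828755723203 x -0.010687020765266366 0.012581222245162275
```

Call:
{"method": "servo_tool", "body": {"series": "-0.65 -0.04 -0.053 0.2 0 0 -4; -0.65 -0.04 -0.053 0.2 0 0 -4; -0.65 -0.04 -0.053 0.2 0 0 -4; -0.65 -0.04 -0.053 0.2 0 0 -4; -0.65 -0.04 -0.053 0.2 0 0 -4; -0.65 -0.04 -0.053 0.2 0 0 -4; -0.65 -0.04 -0.053 0.2 0 0 -4; -0.65 -0.04 -0.053 0.2 0 0 -4; -0.65 -0.04 -0.053 0.2 0 0 -4"}}

```text
time_s: 3.67
eef_pos: [0.5306, 0.2423, 0.1231]
eef_rot: [-0.0, 0.998, 0.061, 0.003]
wrist_force: [-0.1, 1.6, 0.1]
opening: 0.829
grasp_force: 0.0
```

```bash
python3 - <<'E'
from h import *
go(.528,.2396,.035,0.114)
E
```

```text
t3.7 shift [-0.0034  0.0024  0.0881] turn [-0.  -0.4  0.4] pos [0.5306 0.2423 0.1231]
```

Call:
{"method": "servo_tool", "body": {"series": "-0.65 0 0.002 0.03 0 0 0.3; -0.65 0 0.002 0.06 0 0 0.3; -0.65 0 0.002 0.08 0 0 0.3; -0.65 0 0.002 0.09 0 0 0.3; -0.65 0 0.002 0.0955 0 0 0.3; -0.65 0 0.002 0.0955 0 0 0.3; -0.65 0 0.002 0.0955 0 0 0.3"}}

```text
time_s: 4.25
eef_pos: [0.5295, 0.2406, 0.0259]
eef_rot: [-0.0, 0.998, 0.058, 0.002]
wrist_force: [-0.1, -1.0, -0.5]
opening: 0.822
grasp_force: 0.0
```

Call:
{"method": "servo_tool", "body": {"series": "1 0 0 0 0 0 0; 1 0 0 0 0 0 0; 1 0 0 0 0 0 0; 1 0 0 0 0 0 0; 1 0 0 0 0 0 0; 1 0 0 0 0 0 0"}}

```text
time_s: 4.75
eef_pos: [0.5299, 0.2409, 0.0266]
eef_rot: [-0.0, 0.998, 0.058, 0.002]
wrist_force: [-0.2, -0.1, 6.4]
opening: 0.731
grasp_force: 66.1
```

Call:
{"method": "servo_tool", "body": {"series": "1 0 0 -0.03 0 0 0; 1 0 0 -0.06 0 0 0; 1 0 0 -0.08 0 0 0; 1 0 0 -0.08 0 0 0; 1 0 0 -0.08 0 0 0"}}

```text
time_s: 5.17
eef_pos: [0.5293, 0.2409, 0.1065]
eef_rot: [-0.0, 0.998, 0.058, 0.002]
wrist_force: [0.9, -0.5, -0.9]
opening: 0.731
grasp_force: 65.6
```

```bash
python3 - <<'E'
from h import *
print(ctrl.get_obs()["opening"])
go(.493,-.2256,.10,-0.015)
E
```

```text
0.7307009181026681
t5.2 shift [-0.0904  0.4591  0.0058] turn [-0.  -0.3  7.6] pos [0.5293 0.2409 0.1065]
```

Call:
{"method": "servo_tool", "body": {"series": "1 -0.09 0.459 0.006 0 -0.3 7.6; 1 -0.09 0.459 0.006 0 -0.3 7.6; 1 -0.09 0.459 0.006 0 -0.3 7.6; 1 -0.09 0.459 0.006 0 -0.3 7.6; 1 -0.09 0.459 0.006 0 -0.3 7.6; 1 -0.09 0.459 0.006 0 -0.3 7.6; 1 -0.09 0.459 0.006 0 -0.3 7.6; 1 -0.09 0.459 0.006 0 -0.3 7.6; 1 -0.09 0.459 0.006 0 -0.3 7.6; 1 -0.09 0.459 0.006 0 -0.3 7.6; 1 -0.09 0.459 0.006 0 -0.3 7.6; 1 -0.09 0.459 0.006 0 -0.3 7.6"}}

```text
time_s: 6.17
eef_pos: [0.4909, -0.2315, 0.0974]
eef_rot: [0.001, 1.0, -0.01, -0.002]
wrist_force: [-0.6, -0.4, 0.3]
opening: 0.73
grasp_force: 65.7
```

Call:
{"method": "servo_tool", "body": {"series": "1 0 0 0 0 0 0; 1 0 0 0 0 0 0; 1 0 0 0 0 0 0; 1 0 0 0 0 0 0"}}

```text
time_s: 6.5
eef_pos: [0.4916, -0.224, 0.0975]
eef_rot: [-0.0, 1.0, -0.007, -0.003]
wrist_force: [-0.1, 0.8, -0.2]
opening: 0.727
grasp_force: 65.7
```

```bash
python3 - <<'E'
from h import *
go(.493,-.2256,.025,-0.015)
c=cam("wrist"); save(c,"w3.png"); np.savez("w3.npz",**c)
blobs(c,.085,.1,(.4,.6,-.3,-.15),60)
blobs(c,.0205,.03,(.4,.6,-.3,-.15),60)
E
```

```text
t6.5 shift [0.0019 0.0016 0.0725] turn [-0.   0.3  0. ] pos [ 0.4916 -0.224   0.0975]
px(275,279) n7962 c(490.7,-223.7) long89.7 short26.6 yawlong 1.561 zmed 89.1 rgb [127  90  58]
px(277,164) n6875 c(534.5,-226.0) long62.1 short45.9 yawlong 1.557 zmed 22.3 rgb [108  69  52]
```

View pics/w3.png

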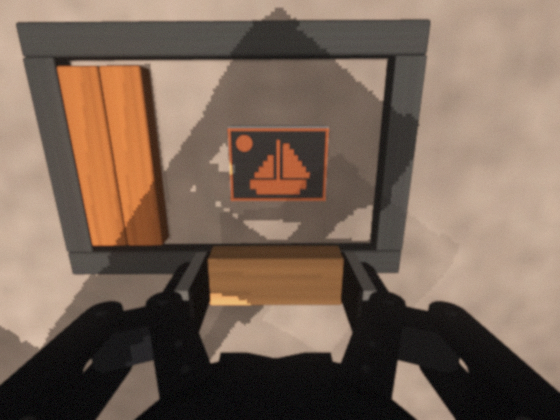

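The held long furniture, at about (275,275), is level above the near gap. The block sits at (278,164) in this view. Lowering.

Call:
{"method": "servo_tool", "body": {"series": "1 0.001 0.002 0.03 0 0.3 0; 1 0.001 0.002 0.05 0 0.3 0; 1 0.001 0.002 0.06 0 0.3 0; 1 0.001 0.002 0.066 0 0.3 0; 1 0.001 0.002 0.07 0 0.3 0; 1 0.001 0.002 0.072 0 0.3 0; 1 0.001 0.002 0.072 0 0.3 0; 1 0.001 0.002 0.072 0 0.3 0"}}

```text
time_s: 7.22
eef_pos: [0.4931, -0.2283, 0.0269]
eef_rot: [0.001, 1.0, -0.008, 0.001]
wrist_force: [-0.6, -0.5, -0.7]
opening: 0.726
grasp_force: 65.7
```

Call:
{"method": "servo_tool", "body": {"series": "1 0 0 0.002 0 0 0; 1 0 0 0.002 0 0 0; 1 0 0 0.002 0 0 0; -0.7 0 0 0.002 0 0 0; -0.7 0 0 0.002 0 0 0; -0.7 0 0 0.002 0 0 0; -0.7 0 0 0.002 0 0 0; -0.7 0 0 -0.03 0 0 0; -0.7 0 0 -0.07 0 0 0; -0.7 0 0 -0.07 0 0 0; -0.7 0 0 -0.07 0 0 0; -0.7 0 0 -0.07 0 0 0"}}

```text
time_s: 8.22
eef_pos: [0.4924, -0.2279, 0.0962]
eef_rot: [0.0, 1.0, -0.008, 0.0]
wrist_force: [-0.1, 0.4, 0.8]
opening: 0.851
grasp_force: 0.0
```

```bash
python3 - <<'E'
from h import *
go(.624,.141,.12,0.173)
E
```

```text
t8.2 shift [ 0.1257 -0.3709 -0.024 ] turn [  0.   -0.  -10.8] pos [ 0.4924 -0.2279  0.0962]
```

Call:
{"method": "servo_tool", "body": {"series": "-0.7 0.126 -0.371 -0.024 0 0 -10.8; -0.7 0.126 -0.371 -0.024 0 0 -10.8; -0.7 0.126 -0.371 -0.024 0 0 -10.8; -0.7 0.126 -0.371 -0.024 0 0 -10.8; -0.7 0.126 -0.371 -0.024 0 0 -10.8; -0.7 0.126 -0.371 -0.024 0 0 -10.8; -0.7 0.126 -0.371 -0.024 0 0 -10.8; -0.7 0.126 -0.371 -0.024 0 0 -10.8; -0.7 0.126 -0.371 -0.024 0 0 -10.8; -0.7 0.126 -0.371 -0.024 0 0 -10.8; -0.7 0.126 -0.371 -0.024 0 0 -10.8; -0.7 0.126 -0.371 -0.024 0 0 -10.8"}}

```text
time_s: 9.22
eef_pos: [0.6232, 0.142, 0.1179]
eef_rot: [0.0, 0.996, 0.087, -0.001]
wrist_force: [-0.4, -0.2, -0.1]
opening: 0.851
grasp_force: 0.0
```

Call:
{"method": "servo_tool", "body": {"series": "-0.7 0 0 0 0 0 0; -0.7 0 0 0 0 0 0; -0.7 0 0 0 0 0 0; -0.7 0 0 0 0 0 0"}}

```text
time_s: 9.55
eef_pos: [0.6242, 0.1398, 0.1199]
eef_rot: [0.0, 0.996, 0.085, -0.0]
wrist_force: [0.0, -0.0, -0.7]
opening: 0.85
grasp_force: 0.0
```

```bash
python3 - <<'E'
from h import *
go(.6237,.1408,.025,0.173)
E
```

```text
t9.6 shift [-0.0003 -0.0012  0.0949] turn [ 0.   0.  -0.1] pos [0.6242 0.1398 0.1199]
```

Call:
{"method": "servo_tool", "body": {"series": "-0.7 0 -0.001 0.04 0 0 0; -0.7 0 -0.001 0.07 0 0 0; -0.7 0 -0.001 0.085 0 0 0; -0.7 0 -0.001 0.093 0 0 0; -0.7 0 -0.001 0.096 0 0 0; -0.7 0 -0.001 0.096 0 0 0; -0.7 0 -0.001 0.096 0 0 0; 1 0 -0.001 0.096 0 0 0; 1 0 -0.001 0.096 0 0 0; 1 0 -0.001 0.096 0 0 0; 1 0 -0.001 0.096 0 0 0; 1 0 -0.001 0.096 0 0 0"}}

```text
time_s: 10.55
eef_pos: [0.6261, 0.1422, 0.0265]
eef_rot: [0.0, 0.996, 0.086, 0.002]
wrist_force: [-0.7, 0.6, 7.0]
opening: 0.731
grasp_force: 66.4
```

Call:
{"method": "servo_tool", "body": {"series": "1 0 0 -0.03 0 0 0; 1 0 0 -0.06 0 0 0; 1 0 0 -0.08 0 0 0; 1 0 0 -0.08 0 0 0; 1 0 0 -0.08 0 0 0"}}

```text
time_s: 10.97
eef_pos: [0.6254, 0.1421, 0.106]
eef_rot: [0.0, 0.996, 0.086, 0.002]
wrist_force: [-0.1, -0.5, -2.2]
opening: 0.727
grasp_force: 66.6
```

```bash
python3 - <<'E'
from h import *
go(.579,-.226,.10,-0.013)
E
```

```text
t11.0 shift [-0.1089  0.3547  0.0058] turn [ 0.  -0.2 10.6] pos [0.6254 0.1421 0.106 ]
```

Call:
{"method": "servo_tool", "body": {"series": "1 -0.107 0.355 0.006 0 -0.2 10.6; 1 -0.107 0.355 0.006 0 -0.2 10.6; 1 -0.107 0.355 0.006 0 -0.2 10.6; 1 -0.107 0.355 0.006 0 -0.2 10.6; 1 -0.107 0.355 0.006 0 -0.2 10.6; 1 -0.107 0.355 0.006 0 -0.2 10.6; 1 -0.107 0.355 0.006 0 -0.2 10.6; 1 -0.107 0.355 0.006 0 -0.2 10.6; 1 -0.107 0.355 0.006 0 -0.2 10.6; 1 -0.107 0.355 0.006 0 -0.2 10.6; 1 -0.107 0.355 0.006 0 -0.2 10.6; 1 -0.107 0.355 0.006 0 -0.2 10.6"}}

```text
time_s: 11.97
eef_pos: [0.5785, -0.2253, 0.0963]
eef_rot: [-0.001, 1.0, -0.007, -0.003]
wrist_force: [0.3, 0.1, -1.0]
opening: 0.728
grasp_force: 66.6
```

Call:
{"method": "servo_tool", "body": {"series": "1 0 0 0 0 0 0; 1 0 0 0 0 0 0; 1 0 0 0 0 0 0; 1 0 0 0 0 0 0; 1 0 0 0 0 0 0"}}

```text
time_s: 12.38
eef_pos: [0.5799, -0.2253, 0.0982]
eef_rot: [0.0, 1.0, -0.006, -0.002]
wrist_force: [-0.2, -0.9, -0.5]
opening: 0.733
grasp_force: 66.6
```

```bash
python3 - <<'E'
from h import *
go(.5805,-.226,.0245,-0.013)
c=cam("wrist"); save(c,"w4.png"); np.savez("w4.npz",**c)
P=cloud(c); print(np.percentile(P[...,2][200:300,230:330],[5,50,95]).round(4))
blobs(c,.087,.11,(.5,.65,-.3,-.15),60)
E
```

```text
t12.4 shift [0.0008 0.0007 0.0737] turn [0.  0.2 0.1] pos [ 0.5799 -0.2253  0.0982]
[-0.0005  0.0752  0.0907]
px(275,281) n8200 c(579.6,-224.9) long90.0 short25.5 yawlong 1.560 zmed 90.2 rgb [79 74 69]
```

View pics/w4.png

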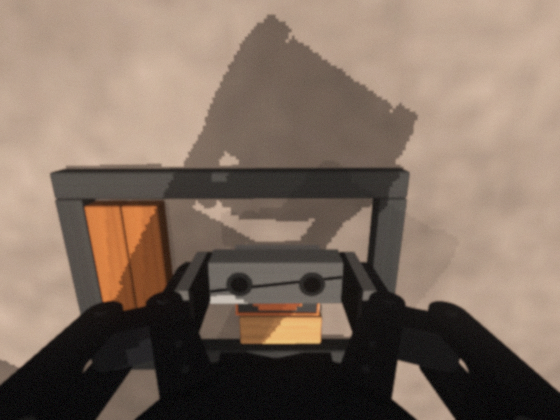

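The long quoin is held level at (275,280), over the far gap. The long furniture is behind it at (282,330), beside the block. Lowering and releasing.

Call:
{"method": "servo_tool", "body": {"series": "1 0 0.001 0.03 0 0.2 0; 1 0 0.001 0.05 0 0.2 0; 1 0 0.001 0.064 0 0.2 0; 1 0 0.001 0.07 0 0.2 0; 1 0 0.001 0.073 0 0.2 0; 1 0 0.001 0.075 0 0.2 0; 1 0 0.001 0.075 0 0.2 0; 1 0 0.001 0.075 0 0.2 0; -0.7 0 0.001 0.075 0 0.2 0; -0.7 0 0.001 0.075 0 0.2 0; -0.7 0 0.001 0.075 0 0.2 0; -0.7 0 0.001 0.075 0 0.2 0"}}

```text
time_s: 13.43
eef_pos: [0.5797, -0.2273, 0.0233]
eef_rot: [0.0, 1.0, -0.006, 0.0]
wrist_force: [-0.1, -0.2, 0.4]
opening: 0.851
grasp_force: 0.0
```

Call:
{"method": "servo_tool", "body": {"series": "-0.7 0 0 -0.03 0 0 0; -0.7 0 0 -0.07 0 0 0; -0.7 0 0 -0.11 0 0 0; -0.7 0 0 -0.11 0 0 0; -0.7 0 0 -0.11 0 0 0; -0.7 0 0 -0.11 0 0 0"}}

```text
time_s: 13.93
eef_pos: [0.5793, -0.227, 0.133]
eef_rot: [0.0, 1.0, -0.006, 0.0]
wrist_force: [-0.5, 0.5, -1.0]
opening: 0.848
grasp_force: 0.0
```

```bash
python3 - <<'E'
from h import *
c=cam("wrist"); np.savez("w5.npz",**c)
blobs(c,.012,.03,(.4,.6,-.3,-.12),60,3)
go(.5329,.135,.12,0.042)
E
```

```text
px(362,220) n424 c(569.2,-297.6) long60.9 short4.6 yawlong 0.004 zmed 16.0 rgb [62 58 54]
px(161,230) n2368 c(555.7,-132.2) long79.0 short24.3 yawlong -0.002 zmed 16.1 rgb [140  81  43]
px(276,210) n2055 c(578.8,-227.3) long64.1 short21.9 yawlong 1.560 zmed 16.3 rgb [150 143 135]
px(276,273) n6143 c(518.9,-227.1) long79.7 short67.1 yawlong -0.010 zmed 21.5 rgb [123  87  61]
px(274,329) n3278 c(467.2,-221.7) long156.0 short33.9 yawlong 1.595 zmed 16.1 rgb [65 60 56]
t14.0 shift [-0.0502 -0.361   0.0121] turn [-0.   0.1 -3.1] pos [ 0.5786 -0.2266  0.1319]
```

Call:
{"method": "servo_tool", "body": {"series": "-0.18 -0.05 -0.361 0.012 0 0 -3.1; -0.18 -0.05 -0.361 0.012 0 0 -3.1; -0.18 -0.05 -0.361 0.012 0 0 -3.1; -0.18 -0.05 -0.361 0.012 0 0 -3.1; -0.18 -0.05 -0.361 0.012 0 0 -3.1; -0.18 -0.05 -0.361 0.012 0 0 -3.1; -0.18 -0.05 -0.361 0.012 0 0 -3.1; -0.18 -0.05 -0.361 0.012 0 0 -3.1; -0.18 -0.05 -0.361 0.012 0 0 -3.1; -0.18 -0.05 -0.361 0.012 0 0 -3.1; -0.18 -0.05 -0.361 0.012 0 0 -3.1; -0.18 -0.05 -0.361 0.012 0 0 -3.1"}}

```text
time_s: 14.98
eef_pos: [0.5332, 0.1342, 0.1195]
eef_rot: [0.001, 1.0, 0.021, -0.001]
wrist_force: [-0.7, -0.5, -0.3]
opening: 0.591
grasp_force: 0.0
```

Call:
{"method": "servo_tool", "body": {"series": "-0.18 0 0 0 0 0 0; -0.18 0 0 0 0 0 0; -0.18 0 0 0 0 0 0; -0.18 0 0 0 0 0 0"}}

```text
time_s: 15.32
eef_pos: [0.5342, 0.1335, 0.1208]
eef_rot: [0.0, 1.0, 0.02, 0.0]
wrist_force: [-0.5, 0.7, -0.1]
opening: 0.594
grasp_force: 0.0
```

```bash
python3 - <<'E'
from h import *
go(.5329,.1349,.029,0.042)
E
```

```text
t15.3 shift [-0.0013 -0.0015  0.0918] turn [ 0.  -0.  -0.1] pos [0.5342 0.1335 0.1208]
```

Call:
{"method": "servo_tool", "body": {"series": "-0.18 -0.002 -0.002 0.04 0 0 0; -0.18 -0.002 -0.002 0.07 0 0 0; -0.18 -0.002 -0.002 0.083 0 0 0; -0.18 -0.002 -0.002 0.09 0 0 0; -0.18 -0.002 -0.002 0.0925 0 0 0; -0.18 -0.002 -0.002 0.0925 0 0 0; -0.18 -0.002 -0.002 0.0925 0 0 0; 1 -0.002 -0.002 0.0925 0 0 0; 1 -0.002 -0.002 0.0925 0 0 0; 1 -0.002 -0.002 0.0925 0 0 0; 1 -0.002 -0.002 0.0925 0 0 0; 1 -0.002 -0.002 0.0925 0 0 0"}}

```text
time_s: 16.32
eef_pos: [0.5336, 0.1365, 0.0303]
eef_rot: [0.0, 1.0, 0.021, 0.002]
wrist_force: [-0.7, -0.5, 5.8]
opening: 0.446
grasp_force: 61.0
```

Call:
{"method": "servo_tool", "body": {"series": "1 0 0 -0.03 0 0 0; 1 0 0 -0.06 0 0 0; 1 0 0 -0.08 0 0 0; 1 0 0 -0.08 0 0 0; 1 0 0 -0.08 0 0 0"}}

```text
time_s: 16.73
eef_pos: [0.5332, 0.1366, 0.1103]
eef_rot: [0.0, 1.0, 0.021, 0.002]
wrist_force: [-0.1, -0.4, 0.1]
opening: 0.456
grasp_force: 60.4
```

```bash
python3 - <<'E'
from h import *
go(.5355,-.1695,.11,np.pi/2-0.013)
E
```

```text
t16.7 shift [-0.0104  0.3059  0.0004] turn [  0.2  -0.2 -86.9] pos [0.5332 0.1366 0.1103]
```

Call:
{"method": "servo_tool", "body": {"series": "1 -0.01 0.306 0 0 0 -87; 1 -0.01 0.306 0 0 0 -87; 1 -0.01 0.306 0 0 0 -87; 1 -0.01 0.306 0 0 0 -87; 1 -0.01 0.306 0 0 0 -87; 1 -0.01 0.306 0 0 0 -87; 1 -0.01 0.306 0 0 0 -87; 1 -0.01 0.306 0 0 0 -87; 1 -0.01 0.306 0 0 0 -87; 1 -0.01 0.306 0 0 0 -87; 1 -0.01 0.306 0 0 0 -87; 1 -0.01 0.306 0 0 0 -87"}}

```text
time_s: 17.73
eef_pos: [0.5334, -0.1697, 0.1067]
eef_rot: [-0.001, 0.745, 0.667, -0.001]
wrist_force: [-0.2, -0.7, 0.2]
opening: 0.45
grasp_force: 60.4
```

```bash
python3 - <<'E'
from h import *
go(.5355,-.1695,.11,np.pi/2-0.013)
E
```

```text
t17.7 shift [ 0.0004  0.0021 -0.0033] turn [-0.1 -0.  -5.5] pos [ 0.5334 -0.1697  0.1067]
```

Call:
{"method": "servo_tool", "body": {"series": "1 0 0.001 0 0 0 -1; 1 0 0.001 0 0 0 -1; 1 0 0.001 0 0 0 -1; 1 0 0.001 0 0 0 -1; 1 0 0.001 0 0 0 -1"}}

```text
time_s: 18.15
eef_pos: [0.5355, -0.1696, 0.1083]
eef_rot: [0.0, 0.741, 0.671, -0.0]
wrist_force: [0.2, -0.0, -0.2]
opening: 0.452
grasp_force: 60.4
```

```bash
python3 - <<'E'
from h import *
go(.5355,-.1695,.0285,np.pi/2-0.013)
c=cam("wrist"); np.savez("w6.npz",**c)
P=cloud(c); blobs(c,.087,.12,(.5,.6,-.22,-.12),60)
blobs(c,.0205,.03,(.45,.62,-.3,-.15),60)
E
```

```text
t18.1 shift [ 0.0002 -0.      0.0798] turn [ 0.   0.  -4.9] pos [ 0.5355 -0.1696  0.1083]
px(275,272) n8004 c(536.5,-169.7) long65.8 short34.9 yawlong -0.103 zmed 96.3 rgb [110  78  52]
px(281,316) n1202 c(534.3,-247.5) long46.3 short21.1 yawlong -0.056 zmed 22.2 rgb [129  95  74]
```

Call:
{"method": "servo_tool", "body": {"series": "1 0 0 0.02 0 0 -4.9; 1 0 0 0.05 0 0 -4.9; 1 0 0 0.066 0 0 -4.9; 1 0 0 0.074 0 0 -4.9; 1 0 0 0.079 0 0 -4.9; 1 0 0 0.081 0 0 -4.9; 1 0 0 0.081 0 0 -4.9; 1 0 0 0.081 0 0 -4.9; -0.2 0 0 0.081 0 0 -4.9; -0.2 0 0 0.081 0 0 -4.9; -0.2 0 0 0.081 0 0 -4.9; -0.2 0 0 0.081 0 0 -4.9"}}

```text
time_s: 19.2
eef_pos: [0.5358, -0.17, 0.0278]
eef_rot: [0.001, 0.711, 0.703, -0.0]
wrist_force: [-0.4, 1.1, -1.2]
opening: 0.6
grasp_force: 0.0
```

Call:
{"method": "servo_tool", "body": {"series": "-0.2 0 0 -0.03 0 0 0; -0.2 0 0 -0.07 0 0 0; -0.2 0 0 -0.11 0 0 0; -0.2 0 0 -0.11 0 0 0; -0.2 0 0 -0.11 0 0 0; -0.2 0 0 -0.11 0 0 0"}}

```text
time_s: 19.7
eef_pos: [0.5354, -0.1697, 0.1375]
eef_rot: [0.0, 0.711, 0.703, -0.0]
wrist_force: [0.6, -0.1, -1.0]
opening: 0.593
grasp_force: 0.0
```

```bash
python3 - <<'E'
from h import *
c=cam("wrist"); save(c,"w7.png"); np.savez("w7.npz",**c)
blobs(c,.012,.03,(.4,.6,-.3,-.145),60,3)
go(.4466,.1262,.12,-.036)
E
```

```text
px(188,222) n1989 c(463.2,-188.0) long85.8 short19.8 yawlong 1.570 zmed 16.2 rgb [67 62 58]
px(276,208) n1951 c(537.6,-170.7) long40.5 short34.5 yawlong 0.004 zmed 16.2 rgb [159 114  72]
px(274,268) n3871 c(535.0,-225.0) long63.6 short48.2 yawlong 1.557 zmed 22.3 rgb [117  79  59]
px(321,265) n1162 c(578.8,-227.0) long64.6 short21.8 yawlong 1.558 zmed 16.3 rgb [104  97  91]
px(230,266) n1244 c(492.5,-227.8) long65.2 short25.1 yawlong 1.574 zmed 16.2 rgb [202 147  93]
px(270,336) n716 c(530.9,-297.2) long110.4 short5.6 yawlong -0.001 zmed 16.0 rgb [62 58 55]
t19.8 shift [ 0.2945 -0.0915  0.0167] turn [-0.1  0.  91.4] pos [ 0.5348 -0.1694  0.1365]
```

View pics/w7.png

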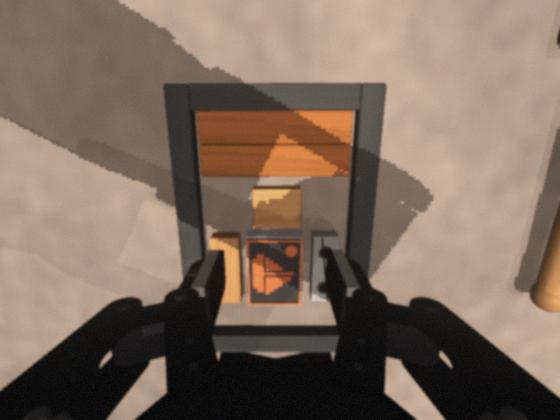

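The short furniture at (276,208), long furniture (228,268) and long quoin (322,265) all lie properly round the block at (274,270). The right gap is still empty. The short quoin is next.

Call:
{"method": "servo_tool", "body": {"series": "-0.2 0.295 -0.092 0.01 0 0 91; -0.2 0.295 -0.092 0.01 0 0 91; -0.2 0.295 -0.092 0.01 0 0 91; -0.2 0.295 -0.092 0.01 0 0 91; -0.2 0.295 -0.092 0.01 0 0 91; -0.2 0.295 -0.092 0.01 0 0 91; -0.2 0.295 -0.092 0.01 0 0 91; -0.2 0.295 -0.092 0.01 0 0 91; -0.2 0.295 -0.092 0.01 0 0 91; -0.2 0.295 -0.092 0.01 0 0 91; -0.2 0.295 -0.092 0.01 0 0 91; -0.2 0.295 -0.092 0.01 0 0 91"}}

```text
time_s: 20.75
eef_pos: [0.4454, 0.1266, 0.1255]
eef_rot: [0.0, 0.998, 0.061, -0.002]
wrist_force: [-0.0, -0.4, 0.0]
opening: 0.598
grasp_force: 0.0
```

Call:
{"method": "servo_tool", "body": {"series": "-0.2 0 0 0 0 0 0; -0.2 0 0 0 0 0 0; -0.2 0 0 0 0 0 0; -0.2 0 0 0 0 0 0"}}

```text
time_s: 21.08
eef_pos: [0.4466, 0.1261, 0.1268]
eef_rot: [0.0, 0.998, 0.065, -0.0]
wrist_force: [0.7, -0.1, -1.0]
opening: 0.599
grasp_force: 0.0
```

```bash
python3 - <<'E'
from h import *
go(.4466,.1262,.03,-.036)
E
```

```text
t21.1 shift [ 0.0001 -0.0001  0.0968] turn [0.  0.  9.5] pos [0.4466 0.1261 0.1268]
```

Call:
{"method": "servo_tool", "body": {"series": "-0.2 0 0 0.03 0 0 9.5; -0.2 0 0 0.06 0 0 9.5; -0.2 0 0 0.08 0 0 9.5; -0.2 0 -0.001 0.09 0 0 9.5; -0.2 0 -0.001 0.096 0 0 9.5; -0.2 0 -0.001 0.0975 0 0 9.5; -0.2 0 -0.001 0.0975 0 0 9.5; 1 0 -0.001 0.0975 0 0 9.5; 1 0 -0.001 0.0975 0 0 9.5; 1 0 -0.001 0.0975 0 0 9.5; 1 0 -0.001 0.0975 0 0 9.5; 1 0 -0.001 0.0975 0 0 9.5"}}

```text
time_s: 22.08
eef_pos: [0.4482, 0.1272, 0.0313]
eef_rot: [0.0, 1.0, -0.019, 0.002]
wrist_force: [-1.0, -0.1, 6.9]
opening: 0.448
grasp_force: 61.0
```

Call:
{"method": "servo_tool", "body": {"series": "1 0 0 -0.03 0 0 0; 1 0 0 -0.06 0 0 0; 1 0 0 -0.08 0 0 0; 1 0 0 -0.08 0 0 0; 1 0 0 -0.08 0 0 0"}}

```text
time_s: 22.5
eef_pos: [0.4479, 0.1273, 0.1112]
eef_rot: [0.0, 1.0, -0.019, 0.002]
wrist_force: [-0.9, 0.2, -2.4]
opening: 0.449
grasp_force: 61.0
```

```bash
python3 - <<'E'
from h import *
go(.534,-.2765,.11,np.pi/2-0.013)
E
```

```text
t22.5 shift [0.1015 0.4001 0.0018] turn [  0.2  -0.2 -91.5] pos [0.4479 0.1273 0.1112]
```

Call:
{"method": "servo_tool", "body": {"series": "1 0.101 0.399 0 0 0 -91.5; 1 0.101 0.399 0 0 0 -91.5; 1 0.101 0.399 0 0 0 -91.5; 1 0.101 0.399 0 0 0 -91.5; 1 0.101 0.399 0 0 0 -91.5; 1 0.101 0.399 0 0 0 -91.5; 1 0.101 0.399 0 0 0 -91.5; 1 0.101 0.399 0 0 0 -91.5; 1 0.101 0.399 0 0 0 -91.5; 1 0.101 0.399 0 0 0 -91.5; 1 0.101 0.399 0 0 0 -91.5; 1 0.101 0.399 0 0 0 -91.5"}}

```text
time_s: 23.5
eef_pos: [0.5323, -0.281, 0.1087]
eef_rot: [0.001, 0.775, 0.632, -0.001]
wrist_force: [0.0, 0.6, -0.4]
opening: 0.45
grasp_force: 61.1
```

Call:
{"method": "servo_tool", "body": {"series": "1 0 0 0 0 0 -5; 1 0 0 0 0 0 -5; 1 0 0 0 0 0 -5; 1 0 0 0 0 0 -5; 1 0 0 0 0 0 -5"}}

```text
time_s: 23.92
eef_pos: [0.5321, -0.2747, 0.1095]
eef_rot: [-0.0, 0.747, 0.664, -0.0]
wrist_force: [-0.4, -0.5, -1.3]
opening: 0.451
grasp_force: 61.1
```

```bash
python3 - <<'E'
from h import *
go(.534,-.2755,.0293,np.pi/2-0.013)
c=cam("wrist"); np.savez("w8.npz",**c)
P=cloud(c); blobs(c,.097,.12,(.4,.65,-.32,-.22),60)
E
```

```text
t23.9 shift [-0.0005  0.002   0.0802] turn [-0.  0. -6.] pos [ 0.5321 -0.2747  0.1095]
px(222,276) n1036 c(512.9,-269.9) long22.9 short14.1 yawlong 2.111 zmed 109.3 rgb [43 39 36]
px(328,276) n1040 c(554.0,-274.7) long22.8 short13.8 yawlong 0.794 zmed 109.3 rgb [41 37 34]
px(275,278) n220 c(533.3,-276.6) long13.7 short10.7 yawlong 1.747 zmed 97.4 rgb [44 41 38]
```

Call:
{"method": "servo_tool", "body": {"series": "1 0 0.001 0.02 0 0 -6; 1 0 0.001 0.05 0 0 -6; 1 0 0.001 0.066 0 0 -6; 1 0 0.001 0.074 0 0 -6; 1 0 0.001 0.079 0 0 -6; 1 0 0.001 0.081 0 0 -6; 1 0 0.001 0.081 0 0 -6; 1 0 0.001 0.081 0 0 -6; -0.2 0 0.001 0.081 0 0 -6; -0.2 0 0.001 0.081 0 0 -6; -0.2 0 0.001 0.081 0 0 -6; -0.2 0 0.001 0.081 0 0 -6"}}

```text
time_s: 24.97
eef_pos: [0.5336, -0.2758, 0.0296]
eef_rot: [0.001, 0.711, 0.703, -0.0]
wrist_force: [0.1, 0.2, 0.3]
opening: 0.604
grasp_force: 0.0
```

Call:
{"method": "servo_tool", "body": {"series": "-0.2 0 0 -0.03 0 0 0; -0.2 0 0 -0.07 0 0 0; -0.2 0 0 -0.11 0 0 0; -0.2 0 0 -0.11 0 0 0; -0.2 0 0 -0.11 0 0 0; -0.2 0 0 -0.11 0 0 0"}}

```text
time_s: 25.47
eef_pos: [0.5332, -0.2754, 0.1392]
eef_rot: [0.001, 0.711, 0.703, -0.0]
wrist_force: [-0.7, 0.6, -0.3]
opening: 0.601
grasp_force: 0.0
```

```bash
python3 - <<'E'
from h import *
c=cam("wrist"); save(c,"w9.png"); np.savez("w9.npz",**c)
blobs(c,.012,.03,(.4,.6,-.3,-.145),60,3)
go(.6157,.2467,.16,1.483)
E
```

```text
px(196,145) n6011 c(526.2,-222.5) long155.0 short147.4 yawlong 1.571 zmed 16.1 rgb [52 48 45]
px(278,69) n2798 c(537.6,-170.8) long40.6 short34.0 yawlong -0.014 zmed 16.1 rgb [174 127  80]
px(275,144) n5199 c(534.8,-225.6) long63.0 short48.1 yawlong 1.558 zmed 22.2 rgb [125  90  68]
px(331,145) n2332 c(578.8,-227.4) long62.9 short22.2 yawlong 1.563 zmed 16.2 rgb [142 135 127]
px(220,148) n2655 c(491.9,-228.6) long64.3 short25.4 yawlong 1.560 zmed 16.2 rgb [147 102  64]
px(276,209) n1242 c(535.1,-277.5) long39.5 short21.8 yawlong -0.007 zmed 16.3 rgb [108 102  95]
t25.5 shift [ 0.5226  0.0769 -0.0218] turn [-0.1 -0.   4.3] pos [ 0.5326 -0.2749  0.138 ]
```

View pics/w9.png

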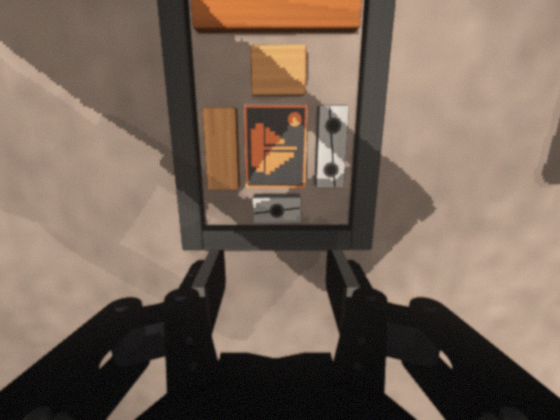

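All four pieces lie flat in their gaps: long furniture (220,148), long quoin (331,145), short furniture (278,69), short quoin (276,209). The block at (275,145) has not moved. The planer goes last.

Call:
{"method": "servo_tool", "body": {"series": "-0.7 0.522 0.077 -0.022 0 0 4.3; -0.7 0.522 0.077 -0.022 0 0 4.3; -0.7 0.522 0.077 -0.022 0 0 4.3; -0.7 0.522 0.077 -0.022 0 0 4.3; -0.7 0.522 0.077 -0.022 0 0 4.3; -0.7 0.522 0.077 -0.022 0 0 4.3; -0.7 0.522 0.077 -0.022 0 0 4.3; -0.7 0.522 0.077 -0.022 0 0 4.3; -0.7 0.522 0.077 -0.022 0 0 4.3; -0.7 0.522 0.077 -0.022 0 0 4.3; -0.7 0.522 0.077 -0.022 0 0 4.3; -0.7 0.522 0.077 -0.022 0 0 4.3"}}

```text
time_s: 26.52
eef_pos: [0.6107, 0.2197, 0.1573]
eef_rot: [-0.001, 0.737, 0.676, -0.002]
wrist_force: [0.5, -0.6, -1.0]
opening: 0.85
grasp_force: 0.0
```

```bash
python3 - <<'E'
from h import *
go(.6157,.2467,.12,1.483)
E
```

```text
t26.5 shift [0.0273 0.0027 0.0372] turn [-0.2  0.1  0.1] pos [0.6107 0.2197 0.1573]
```

Call:
{"method": "servo_tool", "body": {"series": "-0.7 0.024 0.002 0.037 0 0 0; -0.7 0.024 0.002 0.037 0 0 0; -0.7 0.024 0.002 0.037 0 0 0; -0.7 0.024 0.002 0.037 0 0 0; -0.7 0.024 0.002 0.037 0 0 0; -0.7 0.024 0.002 0.037 0 0 0"}}

```text
time_s: 27.02
eef_pos: [0.6171, 0.2403, 0.1239]
eef_rot: [0.001, 0.738, 0.675, 0.001]
wrist_force: [-0.0, -1.0, 0.5]
opening: 0.848
grasp_force: 0.0
```

```bash
python3 - <<'E'
from h import *
go(.6157,.2467,.031,1.483)
E
```

```text
t27.0 shift [ 0.0063 -0.0022  0.0929] turn [ 0.1  0.  -0. ] pos [0.6171 0.2403 0.1239]
```

Call:
{"method": "servo_tool", "body": {"series": "-0.7 0.006 -0.001 0.02 0 0 0; -0.7 0.006 -0.001 0.05 0 0 0; -0.7 0.006 -0.001 0.075 0 0 0; -0.7 0.006 -0.001 0.087 0 0 0; -0.7 0.006 -0.001 0.092 0 0 0; -0.7 0.006 -0.001 0.092 0 0 0; -0.7 0.006 -0.001 0.092 0 0 0; 1 0.006 -0.001 0.092 0 0 0; 1 0.006 -0.001 0.092 0 0 0; 1 0.006 -0.001 0.092 0 0 0; 1 0.006 -0.001 0.092 0 0 0; 1 0.006 -0.001 0.092 0 0 0"}}

```text
time_s: 28.02
eef_pos: [0.6175, 0.2479, 0.0331]
eef_rot: [0.001, 0.737, 0.676, 0.002]
wrist_force: [-0.2, -0.7, 7.8]
opening: 0.689
grasp_force: 66.4
```

Call:
{"method": "servo_tool", "body": {"series": "1 0 0 -0.03 0 0 0; 1 0 0 -0.06 0 0 0; 1 0 0 -0.1 0 0 0; 1 0 0 -0.1 0 0 0; 1 0 0 -0.1 0 0 0; 1 0 0 -0.1 0 0 0"}}

```text
time_s: 28.52
eef_pos: [0.6153, 0.2476, 0.1306]
eef_rot: [0.0, 0.737, 0.676, -0.0]
wrist_force: [-0.0, -0.2, -1.6]
opening: 0.693
grasp_force: 66.0
```

```bash
python3 - <<'E'
from h import *
go(.535,-.225,.132,np.pi/2-.012)
E
```

```text
t28.5 shift [-0.4778 -0.0391 -0.0011] turn [ 0.   0.  -4.3] pos [0.6153 0.2476 0.1306]
```

Call:
{"method": "servo_tool", "body": {"series": "1 -0.478 -0.039 0 0 0 -4.3; 1 -0.478 -0.039 0 0 0 -4.3; 1 -0.478 -0.039 0 0 0 -4.3; 1 -0.478 -0.039 0 0 0 -4.3; 1 -0.478 -0.039 0 0 0 -4.3; 1 -0.478 -0.039 0 0 0 -4.3; 1 -0.478 -0.039 0 0 0 -4.3; 1 -0.478 -0.039 0 0 0 -4.3; 1 -0.478 -0.039 0 0 0 -4.3; 1 -0.478 -0.039 0 0 0 -4.3; 1 -0.478 -0.039 0 0 0 -4.3; 1 -0.478 -0.039 0 0 0 -4.3"}}

```text
time_s: 29.52
eef_pos: [0.5331, -0.2289, 0.1289]
eef_rot: [-0.001, 0.712, 0.702, -0.001]
wrist_force: [0.8, -0.4, -2.0]
opening: 0.692
grasp_force: 65.8
```

Call:
{"method": "servo_tool", "body": {"series": "1 0 0 0 0 0 0; 1 0 0 0 0 0 0; 1 0 0 0 0 0 0; 1 0 0 0 0 0 0; 1 0 0 0 0 0 0; 1 0 0 0 0 0 0"}}

```text
time_s: 30.02
eef_pos: [0.5355, -0.2239, 0.1307]
eef_rot: [0.0, 0.711, 0.704, -0.0]
wrist_force: [-0.4, 0.1, -1.3]
opening: 0.69
grasp_force: 65.8
```

```bash
python3 - <<'E'
from h import *
go(.5348,-.2245,.056,np.pi/2-.012)
c=cam("wrist"); save(c,"w10.png"); np.savez("w10.npz",**c)
P=cloud(c); m=P[200:330,200:350]; print(np.percentile(m[...,2],[10,50,90]).round(4))
for zl in (.137,):
    blobs(c,zl,.15,(.4,.65,-.33,-.12),200)
E
```

```text
t30.0 shift [-0.0006 -0.0007  0.0747] turn [-0.   0.   0.1] pos [ 0.5355 -0.2239  0.1307]
[0.1393 0.1405 0.1414]
px(275,275) n24669 c(536.4,-216.9) long86.5 short75.6 yawlong -0.004 zmed 140.5 rgb [102  69  43]
```

View pics/w10.png

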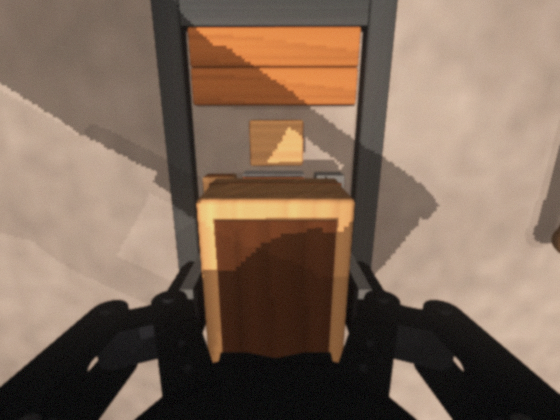

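The planer is held level, with its far top edge at row 200. It is over the block between the short furniture (276,142) and the gripper. Lowering gently.

Call:
{"method": "servo_tool", "body": {"series": "1 -0.001 -0.001 0.015 0 0 0; 1 -0.001 -0.001 0.03 0 0 0; 1 -0.001 -0.001 0.042 0 0 0; 1 -0.001 -0.001 0.052 0 0 0; 1 -0.001 -0.001 0.06 0 0 0; 1 -0.001 -0.001 0.066 0 0 0; 1 -0.001 -0.001 0.07 0 0 0; 1 -0.001 -0.001 0.073 0 0 0; 1 -0.001 -0.001 0.074 0 0 0; 1 -0.001 -0.001 0.074 0 0 0; 1 -0.001 -0.001 0.074 0 0 0"}}

```text
time_s: 30.98
eef_pos: [0.5346, -0.2264, 0.0574]
eef_rot: [0.001, 0.711, 0.703, -0.0]
wrist_force: [0.9, -0.2, -1.7]
opening: 0.695
grasp_force: 65.9
```

Call:
{"method": "servo_tool", "body": {"series": "1 0 0 0.001 0 0 0; 1 0 0 0.002 0 0 0; 1 0 0 0.003 0 0 0; 1 0 0 0.003 0 0 0; 1 0 0 0.003 0 0 0"}}

```text
time_s: 31.4
eef_pos: [0.5346, -0.2264, 0.0544]
eef_rot: [0.001, 0.711, 0.703, -0.0]
wrist_force: [-1.5, 0.2, 3.1]
opening: 0.696
grasp_force: 66.1
```

The wrist force changed from -1.7 N to +3.1 N, so the planer is touching the block. Releasing.

Call:
{"method": "servo_tool", "body": {"series": "-0.55 0 0 0 0 0 0; -0.6 0 0 0 0 0 0; -0.7 0 0 0 0 0 0; -0.7 0 0 0 0 0 0; -0.7 0 0 0 0 0 0"}}

```text
time_s: 31.82
eef_pos: [0.5344, -0.2262, 0.0539]
eef_rot: [0.0, 0.711, 0.703, -0.0]
wrist_force: [0.3, -0.5, 0.5]
opening: 0.849
grasp_force: 0.0
```

Call:
{"method": "servo_tool", "body": {"series": "-0.7 0 0 -0.02 0 0 0; -0.7 0 0 -0.05 0 0 0; -0.7 0 0 -0.09 0 0 0; -0.7 0 0 -0.13 0 0 0; -0.7 0 0 -0.16 0 0 0; -0.7 0 0 -0.2 0 0 0; -0.7 0 0 -0.2 0 0 0; -0.7 0 0 -0.2 0 0 0; -0.7 0 0 -0.2 0 0 0"}}

```text
time_s: 32.57
eef_pos: [0.5341, -0.226, 0.2536]
eef_rot: [0.0, 0.711, 0.703, -0.0]
wrist_force: [-0.2, 0.8, -0.9]
opening: 0.849
grasp_force: 0.0
```

```bash
python3 - <<'E'
from h import *
c=cam("wrist"); save(c,"w11.png")
B=(.476,.597,-.294,-.146)
blobs(c,.0595,.07,B,60,3); blobs(c,.013,.019,B,60,3)
c=cam("side"); save(c,"s11.png"); blobs(c,.061,.07,B,60); blobs(c,.012,.019,B,30)
print(ctrl.get_obs()["dq"].round(4))
E
```

```text
px(275,186) n4786 c(535.6,-227.1) long89.2 short60.1 yawlong 1.560 zmed 64.2 rgb [97 64 39]
px(276,128) n944 c(537.1,-168.5) long39.8 short28.6 yawlong -0.010 zmed 16.2 rgb [158 113  70]
px(313,178) n878 c(580.1,-227.3) long63.4 short19.9 yawlong 1.567 zmed 16.4 rgb [105  98  91]
px(237,179) n951 c(490.5,-227.7) long63.3 short21.9 yawlong 1.557 zmed 16.3 rgb [145 101  63]
px(348,154) n460 c(536.0,-224.4) long91.6 short59.6 yawlong 1.562 zmed 64.3 rgb [114  81  54]
px(328,167) n72 c(586.4,-220.9) long68.5 short18.9 yawlong 1.853 zmed 16.2 rgb [114 111 106]
px(362,173) n150 c(492.6,-225.4) long66.7 short24.5 yawlong 1.560 zmed 16.1 rgb [149 113  78]
px(339,180) n168 c(536.7,-171.9) long44.6 short43.4 yawlong 1.515 zmed 16.0 rgb [151 117  82]
[-0.0016  0.0076  0.0007 -0.0005  0.0031 -0.0001]
```

View pics/w11.png

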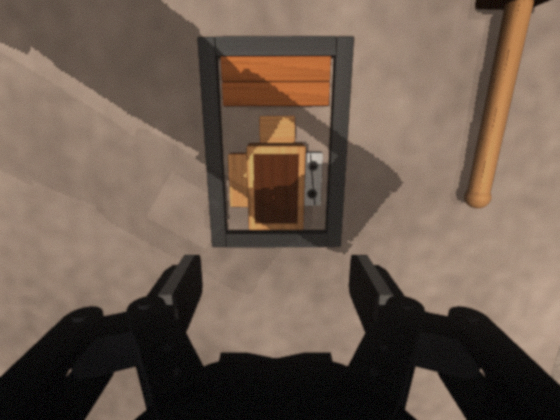

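The planer rests level at (275,186), on the block and within about 2 mm of its centre. The four pieces show in their gaps round it, and the gripper is clear. Handing in.

```bash
python3 -c "
from bench import ctrl
print(ctrl.hand_in())"
```

```text
the job is handed in; nothing more can be done
None
```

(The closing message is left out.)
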